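Free the seized bolt of the medicine locker

TASK

Open the door of the small white locker wide. Before it swings, get the amber jar out of its way, upright, so that the door never pushes against the jar. The locker's bolt is seized: a straight pull only drags the locker along, but worked to and fro by its ring handle while being drawn it will come; leave the locker, the carton and the vial where they stand.

Things in the scene. Friction and masses are not known exactly. Their poses are not given: they have to be found in the camera images.
- locker: small white steel locker standing loose on the worktop (about 9 kg; slides if pulled sideways with over about 30 N), 100 mm deep (its x), 220 wide (its y), 150 high; origin at the centre of its underside; its front faces its own -x. Fixed jamb with the bolt's staple at the front at y -0.110 to -0.075; the door covers y -0.075 to 0.095, its outer face at x -0.060; the top is clear
- door_hinge (a point): point on the door's upright hinge axis at half height, in the locker's frame at x -0.055, y 0.096, z 0.077. The door is 10 mm thick and reaches 171 mm from this axis; the bolt's barrels stand out to 41 mm in front of it, at heights of 93 to 131 mm above the worktop
- door_edge (a point): middle of the door's free edge, 171 mm from the hinge axis, locker frame (-0.055, -0.075, 0.077) when shut
- door (a joint): opening angle of the door in rad: 0 shut, grows as the free edge swings out to the locker's -x side (seen from above, clockwise), stop at 1.75; the ring handle can be used to swing it; it stays where it is left, under 0.1 Nm of friction
- bolt (a joint): how far the barrel bolt on the door's front is drawn, m: 0 home in its staple, 0.040 stop; drawn along the door towards the hinges (locker's +y when shut). Free of the staple at 0.020; seized up to about 0.028, then slides easily. Axis at locker x -0.077, z 0.112. Seized it resists a straight pull of 50 N; while it is turned (13 N at the ring) a pull of 15 N draws it 2 to 3 mm in each swing
- bolt_turn (a joint): turn of the bolt about its own axis in rad: 0 with the ring straight up, positive when the ring leans to the locker's +x (over the locker), stops at -0.6 and 0.6; stays where it is left
- bolt_ring (a point): centre of the bolt's ring handle: a dark steel loop, level (hole looking up) at turn 0, 64 mm above the bolt's axis (0.176 m above the worktop); at turn 0 at locker x -0.077, y = -0.020 + bolt. Bar 8 mm thick, opening 50 mm (locker x) by 46 mm (y). A bar from below holds its side away from the hinges; below its other half 30 mm are free. Starts drawn 0 to 6 mm, turned up to 0.35 rad
- jar: amber jar with white lid, 68 mm across, 92 mm high, about 0.16 kg, standing in front of the locker in the door's swing; origin at the centre of its underside
- carton: opened blue carton, 47 x 140 mm, 157 mm high, standing to one side of the locker's front, its 140 mm side (own y) roughly square to the locker's front; origin at the centre of its underside; to be left alone
- vial: open amber vial with tablets, 36 mm across, 84 mm high, standing to the other side of the locker's front; origin at the centre of its underside; to be left alone
Things that resemble listed ones, but are neither listed nor needed, are in the scene too. Leave any turquoise look-alike of the jar alone.

How it is judged:
On the way:
1. the bolt is drawn clear of its staple (value of joint bolt above 0.015 m), for 0.1 s.
At the end, for the whole second after the job is handed in: The door stands open by at least 1.2 rad (about 70 degrees) with the bolt drawn; the jar stands upright and still on the worktop; locker within 25 mm of where it stood; carton and vial upright and within 30 mm of where they stood (value of joint door above 1.2 rad and value of joint bolt above 0.014 m and angle between each of jar, carton, vial's own z axis and vertical below 0.1 rad and height (world z) of jar below 0.005 m and linear speed of jar below 0.02 m/s and distance of locker from where it was at the start of the episode below 0.025 m and angle between locker's own z axis and vertical below 0.05 rad and distance of each of carton, vial from where it was at the start of the episode below 0.03 m); the robot touches nothing.
It fails at once if the door or its bolt pushes against the jar (contact force between door and jar above 1 N).
It fails at once if the jar is tipped (angle between jar's own z axis and vertical above 0.6 rad).
It fails at once if the locker is dragged more than 25 mm (distance of locker from where it was at the start of the episode above 0.025 m).
It fails at once if the carton is shoved or knocked over (distance of carton from where it was at the start of the episode above 0.03 m or angle between carton's own z axis and vertical above 0.4 rad).
It fails at once if the vial is shoved or knocked over (distance of vial from where it was at the start of the episode above 0.03 m or angle between vial's own z axis and vertical above 0.4 rad).
It also fails if it takes over 51 s, if anything falls off the work surface, if the arm or the gripper's body presses on something with over 40 N, if the wrist force passes 120 N, or if a joint passes its speed limit or range.

ROBOT

A 6-joint arm with a two-finger parallel gripper is mounted at the origin on a cart in front of the work surface, level with it; the furniture and walls round the work are solid. World frame = base frame: x ahead of the robot, y to its left, z up, the work surface at z = 0. Lengths are in m, angles in rad, forces in N, time in s.
With the tool pointing down it reaches from about 0.375 to 0.975 m from the base axis. Payload 3.8 kg.
Tool frame: the origin (TCP) lies midway between the tips of the shut fingers; the grasp point (between the pads) lies 19 mm behind it; z points along the fingers, y is the direction in which the jaws open and shut (so a half turn about z gives the same grasp; the last joint's range is limited). The gripper opens to 85 mm and grips with 20 to 120 N. Pads are 22 mm wide; open, the fingers measure 114 mm over their backs; the gripper's body (76 mm by 85 mm) begins 54 mm behind the grasp point. The pads swing forward as they close: fully open they stand 13 mm farther back than shut.
Start: joints at [-1.137, 0.264, 1.604, -0, 1.274, -0.037], TCP at [0.306, -0.602, 0.231] pointing down, gripper open.
Joint ranges: [-2.63, 2.63], [-0.94, 2.18], [0.31, 2.57], [-1.31, 4.45], [0, 2.66], [-2.55, 2.55]. Speed limits (rad/s): [2.57, 2.57, 3.14, 3.14, 3.14, 3.14].

INTERFACE

Orientations are given as a rotation vector (axis times angle).
In Python, from workcell import bot gives the robot as it stands. The module is installed in compiled form; this text tells all that it offers.
- The arm moves only by the tool play_rows, never from a script. Its argument "series" is a list of rows, each an object with "translation": the shift along the tool's x, y, z in m, a list of three; "spin": the turn about the tool's z in units of 5 degrees (1.0 is 5 degrees). In form: [{"translation": [dx, dy, dz], "spin": spin}, ...]. A call has 1 to 5 rows; each row shifts and turns the commanded pose from where the row before left it, along the tool's axes as they then stand; what a row does not reach is not made up. A row lasts 1/10 s, in which the tool goes at most 50 mm and 8.59 degrees, less where a joint would pass 70% of its speed; a pose out of reach is approached as far as the arm can. A call is refused whole if a number of a shift passes 0.05 or a number of a turn 1, either way. A call with a gripper value outside its range is refused whole. "jaw" is the gripper's target within -1 to 1 (fully open at 1, half-way at 0, shut at -1), set as the call begins (left out, the last holds). The fingers move at their own pace and stop on an object; "force" is the grip in N (left out, the last holds). Time passes only in rows, so rows that do not move let the fingers close. It gives the time, the measured TCP pose, the force and the opening at its end, in the units of the state.
- bot.read_state(): the state, without advancing time (a new reading comes with each control period).
- bot.read_camera(name): name is "scene" or "top" or "wrist"; returns the picture (420x560x3 uint8, blue, green, red); there is no depth.
- bot.get_calibration(name): a dict with "fov_y" (degrees; the focal length in pixels is half the picture's height over the tangent of half this angle, whatever the lens; pixels are square), "cx", "cy" (the principal point, pixels), "k1" (the pictures are not rectified: a ray, as slopes to the right and down, at radius r is drawn at 1 + k1 r^2 times it, then the intrinsics apply), "R" (3x3) and "t" (3): a world point X has camera coordinates R X + t. Camera axes: x right, y down, z forward; pixel columns grow to the right and rows downward; lengths in m; the calibration is good to about 2 mm. A picture is of the moment at which its call begins: read the wrist's pose just before it. get_calibration takes no time and is no camera call; for the wrist camera it gives the pose at the moment of the call.
- bot.finish_job(): hands the job in, once; it reports no verdict.
The state is a dict: "time": time; "q": joint angles; "joint_vel": joint speeds; "joint_torque": joint torques, N m; "tool_pos": TCP position; "tcp_rot": TCP orientation; "wrist_force": force on the tool from outside, world axes, zero at the start; "torque": the same for the moment, N m; "width": opening from 0.0 (shut) to 1.0 (fully open).
Only numpy, scipy, OpenCV 4.12 (cv2) and the standard library are available. Lean on these libraries where they do the work, as an engineer would, in place of code of your own. Each camera call takes 0.05 s, during which the arm holds its last target. There are 200 camera calls.

## Working session

There is one attempt and no reset: what is moved stays moved. The work goes in short steps, Python scripts to look and compute and a tool call to move; the robot and the scene stay as the last step left them, time stands still between calls to the robot, and variables do not carry over. Pictures are saved under pics/ and viewed, about 8 in all and at most 12, crops included, and the job is handed in when it is done.

Besides the shell and the picture viewer there is one more tool, called after "Request:" as name(argument=value, ...), one argument or row to a line, values as JSON. play_rows: Moves the arm, as the interface text tells. Its arguments: {"type":"object","properties":{"series":{"type":"array","items":{"type":"object","properties":{"translation":{"type":"array","items":{"type":"number"}},"spin":{"type":"number"}}}},"jaw":{"type":"number"},"force":{"type":"number"}},"required":["series"]}

```bash
mkdir -p pics
cat > h.py <<'E'
import numpy as np,cv2
from workcell import bot
def ray(name,uv,c=None):
    c=c or bot.get_calibration(name); f=210/np.tan(np.radians(c["fov_y"])/2)
    d=(np.array(uv,float)-[c["cx"],c["cy"]])/f; s=d.copy()
    for _ in range(20): s=d/(1+c["k1"]*(s@s))
    R=np.array(c["R"]);t=np.array(c["t"])
    return -R.T@t, R.T@np.array([s[0],s[1],1])
def onz(name,uv,z,c=None):
    o,d=ray(name,uv,c); return o+d*(z-o[2])/d[2]
def proj(name,X,c=None):
    c=c or bot.get_calibration(name); f=210/np.tan(np.radians(c["fov_y"])/2)
    p=np.array(c["R"])@np.array(X)+np.array(c["t"]); s=p[:2]/p[2]; s=s*(1+c["k1"]*(s@s)); return s*f+[c["cx"],c["cy"]]
E
python3 - <<'E'
from h import *
s=bot.read_state();print(s["time"],s["tool_pos"],s["tcp_rot"],s["width"])
for n in("scene","top"):
    cv2.imwrite(f"pics/{n}0.png",bot.read_camera(n)); c=bot.get_calibration(n); o,d=ray(n,(280,210));print(n,c["fov_y"],o,d,c["k1"])
E
```

```text
0.0 [ 0.30586076 -0.60091015  0.22996245] [-3.05281826e+00 -7.32128331e-01  6.67121233e-04] 1.0003307402801873
scene 56.97247997649484 [0.08011937 0.35565007 0.94810752] [ 0.42067154 -0.42437511 -0.8018454 ] -0.03871773773788585
top 49.964114294446254 [ 0.37247802 -0.07993317  1.09015275] [ 0.17214428 -0.02331759 -0.98483699] -0.15090048803025943
```

View pics/scene0.png

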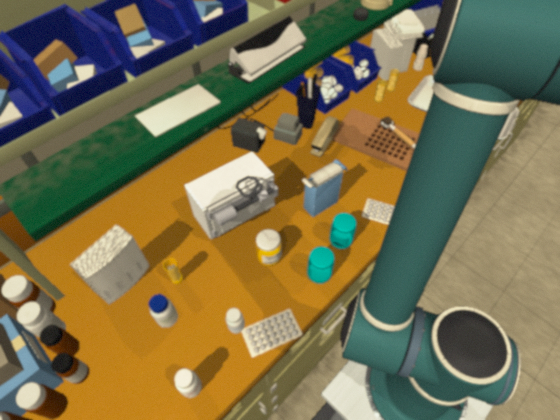

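View pics/top0.png

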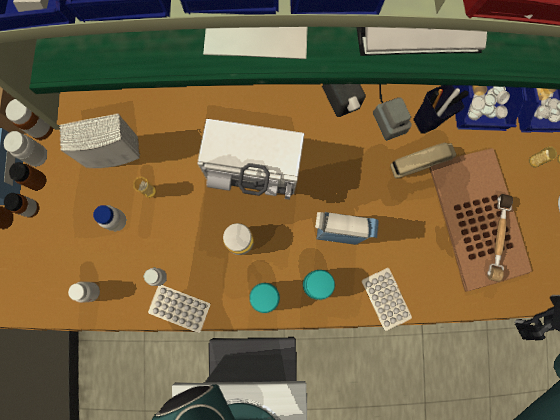

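The scene picture shows the locker at about (232,195), the amber jar with white lid at (268,247), the carton at (323,188) and the vial at (173,270). In the top picture they are at (250,155), (238,238), (346,228) and (146,187).

Jar candidates in the top picture are (238,238) with a white lid and amber body, and the turquoise (264,298) and (319,285). The first fits the description. I'll confirm it in a crop.

Run:
```python
from h import *
a=cv2.imread("pics/top0.png")[110:270,185:325]; b=cv2.imread("pics/scene0.png")[145:285,170:290]
a=cv2.resize(a,None,fx=3.5,fy=3.5,interpolation=2);b=cv2.resize(b,None,fx=3.2,fy=4,interpolation=2)
b=cv2.resize(cv2.imread("pics/scene0.png")[145:285,170:290],None,fx=2.5,fy=2.5,interpolation=2)
o=np.zeros((560,790,3),np.uint8);o[:a.shape[0],:a.shape[1]]=a;o[:b.shape[0],490:790]=b
cv2.imwrite("pics/crop1.png",o)
```

```text
(no output)
```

View pics/crop1.png

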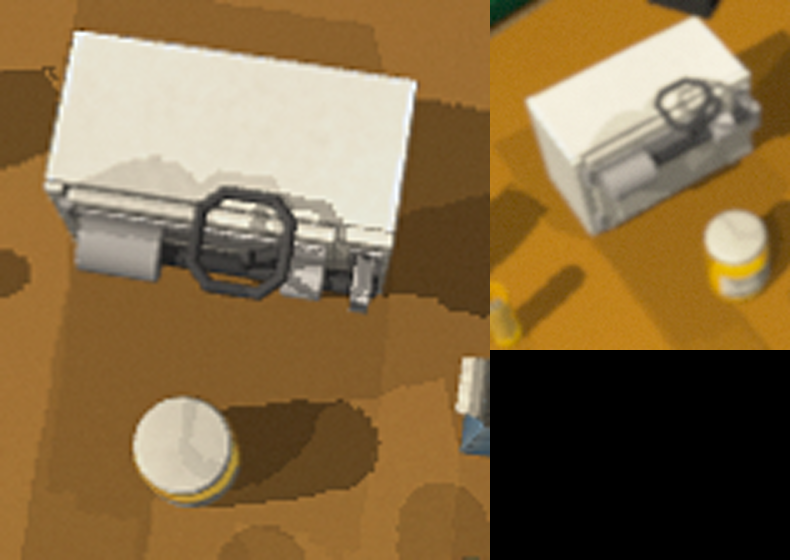

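The white-lidded amber jar is confirmed at crop (186,448), as top pixel (238,238). The ring is at crop (243,243) and the locker's back top corners are at crop (77,32) and (415,80).

```bash
cat > m.py <<'E'
from h import *
P=lambda u,v:(185+(u+.5)/3.5-.5,110+(v+.5)/3.5-.5)
S=lambda u,v:(170+(u-490)/2.5,145+v/2.5)
def tri(a,b):
    o1,d1=ray("top",a);o2,d2=ray("scene",b)
    t=np.linalg.lstsq(np.c_[d1,-d2],o2-o1,rcond=None)[0];p=o1+t[0]*d1;q=o2+t[1]*d2
    return ((p+q)/2).round(4),np.linalg.norm(p-q).round(4)
E
python3 - <<'E'
from m import *
bl=onz("top",P(77,32),.15);br=onz("top",P(415,80),.15);fl=onz("top",P(47,185),.15)
print(bl,br,fl,np.linalg.norm(bl-br),np.linalg.norm(bl-fl))
d=(bl-br)[:2];yaw=np.arctan2(-d[0],d[1]);print("yaw",yaw)
ex=np.array([np.cos(yaw),np.sin(yaw)]);ey=np.array([-ex[1],ex[0]])
c=((bl+br)/2)[:2]-.05*ex;print("locker",c)
print("corners tri",tri(P(77,32),S(697,18)),tri(P(415,80),S(748,72)),tri(P(47,185),S(528,100)))
r,e=tri(P(243,243),S(687,104));print("ring",r,e,"local",(r[:2]-c)@ex,(r[:2]-c)@ey)
j=onz("top",P(183,444),.092);print("jar",j,"local",(j[:2]-c)@ex,(j[:2]-c)@ey,"scene",onz("scene",S(736,233),.092))
W=lambda x,y:c+x*ex+y*ey
print("hinge",W(-.055,.096))
print("vial",onz("top",(145,184),.084),onz("scene",(171,262),.084))
for p in[(317,213),(315,235),(377,220),(376,240)]:print("carton",onz("top",p,.157))
for p in[(264,298),(319,285)]:print("turq",onz("top",p,.092))
for n in [(106,217),(155,276)]:print("oth",onz("top",n,.07))
E
```

```text
[0.74519672 0.05542263 0.15      ] [ 0.70865387 -0.15735285  0.15      ] [0.64488096 0.07287858 0.15      ] 0.2158906788493604 0.10182318372603927
yaw -0.17008435847695685
locker [ 0.67764677 -0.04250184]
corners tri (array([ 0.5951, -0.0052,  0.3761]), np.float64(0.123)) (array([ 0.6986, -0.183 ,  0.0653]), np.float64(0.0857)) (array([0.6361, 0.0755, 0.2488]), np.float64(0.0519))
ring [ 0.5977 -0.0498  0.1762] 0.0025 local -0.07755785087181875 -0.020725082767838434
jar [ 0.4890002  -0.00626775  0.092     ] local -0.19205767729122092 0.003779888281718692 scene [ 0.48650727 -0.01050359  0.092     ]
hinge [0.63968988 0.06142253]
vial [0.61565148 0.2070391  0.084     ] [0.61641587 0.20974429 0.084     ]
carton [ 0.5275973  -0.17974646  0.157     ]
carton [ 0.48115015 -0.17381921  0.157     ]
carton [ 0.50991826 -0.30679304  0.157     ]
carton [ 0.46752465 -0.30215093  0.157     ]
turq [ 0.35252321 -0.06403471  0.092     ]
turq [ 0.37787751 -0.18535485  0.092     ]
oth [0.54230759 0.30213961 0.07      ]
oth [0.40476644 0.18242692 0.07      ]
```

Request:
play_rows(
  series=[
    {"translation":[0.033,-0.034,0],"spin":0},
    {"translation":[0.033,-0.034,0],"spin":0},
    {"translation":[0.033,-0.034,0],"spin":0},
    {"translation":[0.033,-0.034,0],"spin":0},
    {"translation":[0.033,-0.034,0],"spin":0},
  ],
  jaw=1,
)

```text
time: 0.6
tool_pos: [0.376, -0.3732, 0.2307]
tcp_rot: [-3.054, -0.732, 0.0]
wrist_force: [0.8, -0.3, 0.8]
width: 1.001
```

Request:
play_rows(
  series=[
    {"translation":[0.033,-0.034,0],"spin":0},
    {"translation":[0.033,-0.034,0],"spin":0},
    {"translation":[0.033,-0.034,0],"spin":0},
    {"translation":[0.033,-0.034,0],"spin":0},
    {"translation":[0.02,-0.02,0],"spin":0},
  ],
)

```text
time: 1.1
tool_pos: [0.4408, -0.1642, 0.2309]
tcp_rot: [-3.053, -0.735, 0.0]
wrist_force: [-0.2, 0.2, 0.1]
width: 0.999
```

```bash
cat > go.py <<'E'
from h import *
from scipy.spatial.transform import Rotation as Ro
def st():
    s=bot.read_state();R=Ro.from_rotvec(s["tcp_rot"]).as_matrix();p=np.array(s["tool_pos"])
    print("t",round(s["time"],2),"tcp",p.round(4),"yaw",np.arctan2(R[1,0],R[0,0]).round(3),"z",R[:,2].round(3),"w",round(s["width"],3),"F",np.round(s["wrist_force"],1),"q",np.round(s["q"],2));return p,R
def need(X):
    p,R=st();print("need tool",(R.T@(np.array(X)-p)).round(4))
E
python3 - <<'E'
from go import *
need([.488,-.0085,.2])
im=bot.read_camera("wrist");cv2.imwrite("pics/w1.png",im)
c=bot.get_calibration("wrist");print(proj("wrist",[.488,-.0085,.092],c),ray("wrist",(280,210),c))
E
```

```text
t 1.1 tcp [ 0.4408 -0.1642  0.2309] yaw 0.473 z [-0.     0.001 -1.   ] w 0.999 F [-0.2  0.2  0.1] q [-0.41 -0.13  2.02  0.    1.25  0.69]
need tool [ 0.1129 -0.1171  0.0311]
[132.56737473  52.80009897] (array([ 0.51695786, -0.12276207,  0.37332702]), array([-0.30558235, -0.14744494, -0.94079352]))
```

Request:
play_rows(
  series=[
    {"translation":[0.028,-0.029,0],"spin":0},
    {"translation":[0.028,-0.029,0],"spin":0},
    {"translation":[0.028,-0.029,0],"spin":0},
    {"translation":[0.028,-0.029,0],"spin":0},
    {"translation":[0,0,0],"spin":0},
  ],
)

```text
time: 1.65
tool_pos: [0.4886, -0.0093, 0.231]
tcp_rot: [-3.051, -0.74, -0.001]
wrist_force: [-0.5, -0.1, 0.6]
width: 1.0
```

Run:
```python
from go import *
need([.488,-.0085,.04])
c=bot.get_calibration("wrist");im=bot.read_camera("wrist")
print("pred",proj("wrist",[.488,-.0085,.092],c))
for p in ([.488,-.0085,.092],): cv2.drawMarker(im,tuple(int(v) for v in proj("wrist",p,c)),(0,0,255))
cv2.imwrite("pics/w2.png",im)
```

```text
t 1.65 tcp [ 0.4886 -0.0093  0.231 ] yaw 0.476 z [-0.     0.002 -1.   ] w 1.0 F [-0.5 -0.1  0.6] q [-0.07 -0.09  1.99  0.    1.24  1.02]
need tool [-0.0003 -0.0007  0.191 ]
pred [281.55214304 192.02980678]
```

View pics/w2.png

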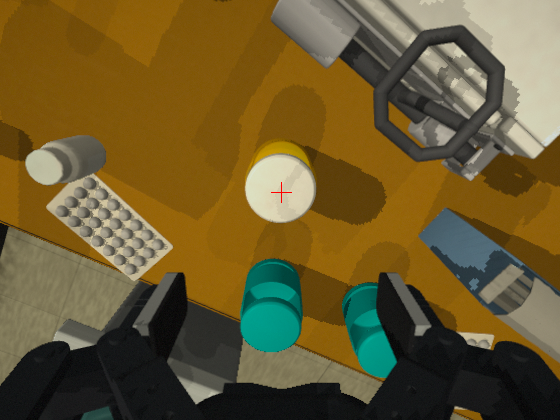

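The wrist view shows the jar lid at (281,188), against a predicted (281.5,192). The ring is at about (439,93), and the turquoise jars lie behind the fingers.

Request:
play_rows(
  series=[
    {"translation":[0.003,0,0.04],"spin":0},
    {"translation":[0,0,0.04],"spin":0},
    {"translation":[0,0,0.04],"spin":0},
    {"translation":[0,0,0.04],"spin":0},
    {"translation":[0,0,0.034],"spin":0},
  ],
)

```text
time: 2.2
tool_pos: [0.4892, -0.0131, 0.0351]
tcp_rot: [-3.055, -0.731, 0.003]
wrist_force: [0.8, 0.5, -0.3]
width: 0.995
```

Request:
play_rows(
  series=[
    {"translation":[0,0,0],"spin":0},
    {"translation":[0,0,0],"spin":0},
    {"translation":[0,0,0],"spin":0},
    {"translation":[0,0,0],"spin":0},
    {"translation":[0,0,0],"spin":0},
  ],
  jaw=-1,
  force=30,
)

```text
time: 2.7
tool_pos: [0.4921, -0.0119, 0.0391]
tcp_rot: [3.054, 0.732, 0.005]
wrist_force: [-0.3, 0.7, -0.4]
width: 0.783
```

Run:
```python
from m import *
from go import *
# ring from w2 picture: wrist calibration unchanged? use pixel at stored pose -> skip; need to target
need([.49,.20,.06])
```

```text
t 2.7 tcp [ 0.4921 -0.0119  0.0391] yaw 0.471 z [ 0.003 -0.    -1.   ] w 0.783 F [-0.3  0.7 -0.4] q [-0.07  0.13  2.16 -0.    0.85  1.03]
need tool [ 0.0943 -0.1898 -0.021 ]
```

Request:
play_rows(
  series=[
    {"translation":[0,0,-0.03],"spin":0},
    {"translation":[0,0,-0.01],"spin":0},
    {"translation":[0.015,-0.03,0],"spin":0},
    {"translation":[0.019,-0.04,0],"spin":0},
    {"translation":[0.02,-0.04,0],"spin":0},
  ],
)

```text
time: 3.2
tool_pos: [0.4897, 0.1119, 0.0783]
tcp_rot: [3.055, 0.73, 0.004]
wrist_force: [0.8, -0.6, -0.9]
width: 0.778
```

Request:
play_rows(
  series=[
    {"translation":[0.02,-0.04,0],"spin":0},
    {"translation":[0.015,-0.03,0],"spin":0},
    {"translation":[0.005,-0.01,0],"spin":0},
    {"translation":[0,0,0.015],"spin":0},
    {"translation":[0,0,0.015],"spin":0},
  ],
)

```text
time: 3.7
tool_pos: [0.4885, 0.1998, 0.0466]
tcp_rot: [3.054, 0.734, 0.002]
wrist_force: [0.2, -1.3, -1.7]
width: 0.784
```

Request:
play_rows(
  series=[
    {"translation":[0,0,0.006],"spin":0},
    {"translation":[0,0,0.003],"spin":0},
    {"translation":[0,0,0.001],"spin":0},
    {"translation":[0,0,0],"spin":0},
  ],
)

```text
time: 4.1
tool_pos: [0.4885, 0.1996, 0.0372]
tcp_rot: [3.055, 0.731, -0.0]
wrist_force: [-0.7, -0.1, -1.1]
width: 0.782
```

Request:
play_rows(
  series=[
    {"translation":[0,0,0],"spin":0},
    {"translation":[0,0,0],"spin":0},
    {"translation":[0,0,0],"spin":0},
    {"translation":[0,0,-0.01],"spin":0},
    {"translation":[0,0,-0.03],"spin":0},
  ],
  jaw=1,
)

```text
time: 4.6
tool_pos: [0.4856, 0.1994, 0.0754]
tcp_rot: [3.054, 0.733, -0.01]
wrist_force: [-0.7, -0.6, -1.3]
width: 0.997
```

Request:
play_rows(
  series=[
    {"translation":[0,0,-0.05],"spin":0},
    {"translation":[0,0,-0.05],"spin":0},
    {"translation":[0,0,-0.05],"spin":0},
    {"translation":[0,0,-0.02],"spin":0},
    {"translation":[0,0,0],"spin":0},
  ],
)

```text
time: 5.1
tool_pos: [0.4911, 0.2014, 0.2536]
tcp_rot: [-3.054, -0.733, -0.017]
wrist_force: [-0.1, -0.3, -0.2]
width: 1.002
```

Run:
```python
from m import *
from go import *
p,R=st()
c=bot.get_calibration("wrist");w=bot.read_camera("wrist");t=bot.read_camera("top")
cv2.imwrite("pics/top2.png",t)
# dark ring mask near locker in top
o=np.zeros((420,790,3),np.uint8);o[:,:560]=w; o[:230,560:]=cv2.resize(t[130:230,150:250],(230,230)); cv2.imwrite("pics/w3.png",o)
print("jar pred in wrist",proj("wrist",[.4885,.1996,.092],c),"ring",proj("wrist",[.5977,-.0498,.176],c))
```

```text
t 5.1 tcp [0.4911 0.2014 0.2536] yaw 0.471 z [ 0.01   0.004 -1.   ] w 1.002 F [-0.1 -0.3 -0.2] q [ 0.34 -0.03  1.89  0.    1.27  1.44]
jar pred in wrist [282.62921999 189.71890017] ring [666.82265282 243.00130076]
```

View pics/w3.png

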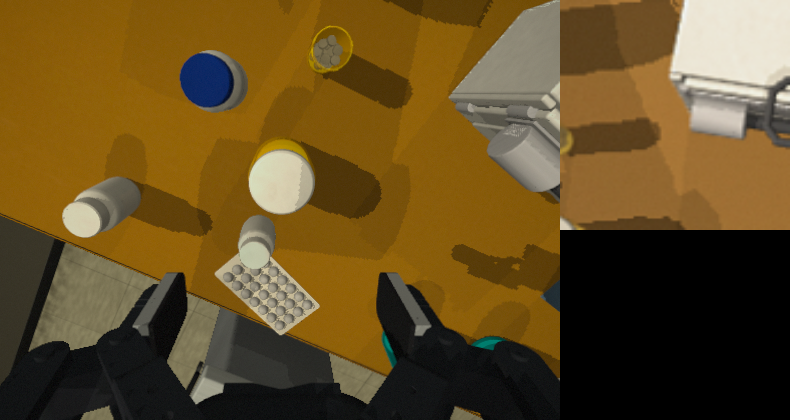

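The jar stands upright at about (0.49,0.20), pixel (282,180), clear of the vial at (330,48). Next I go above the ring.

Request:
play_rows(
  series=[
    {"translation":[-0.003,0.045,0],"spin":0},
    {"translation":[-0.003,0.045,0],"spin":0},
    {"translation":[-0.003,0.045,0],"spin":0},
    {"translation":[-0.003,0.045,0],"spin":0},
    {"translation":[-0.003,0.045,0],"spin":0},
  ],
  jaw=-1,
)

```text
time: 5.7
tool_pos: [0.5757, -0.0086, 0.2442]
tcp_rot: [-3.053, -0.733, 0.008]
wrist_force: [1.0, 1.2, -1.0]
width: 0.146
```

Request:
play_rows(
  series=[
    {"translation":[-0.002,0.043,0],"spin":0},
    {"translation":[0,0,0],"spin":-1},
    {"translation":[0,0,0],"spin":-1},
    {"translation":[0,0,0],"spin":-1},
    {"translation":[0,0,0],"spin":-1},
  ],
)

```text
time: 6.2
tool_pos: [0.5929, -0.0464, 0.2438]
tcp_rot: [-2.877, -1.255, 0.008]
wrist_force: [-0.6, -0.1, -0.0]
width: -0.001
```

Request:
play_rows(
  series=[
    {"translation":[0,0,0],"spin":-1},
    {"translation":[0,0,0],"spin":-1},
    {"translation":[0,0,0],"spin":-1},
    {"translation":[0,0,0],"spin":-1},
    {"translation":[0,0,0],"spin":-1},
  ],
)

```text
time: 6.7
tool_pos: [0.5929, -0.046, 0.2439]
tcp_rot: [-2.536, -1.848, 0.006]
wrist_force: [0.1, -0.4, 0.0]
width: 0.002
```

Request:
play_rows(
  series=[
    {"translation":[0,0,0],"spin":-1},
    {"translation":[0,0,0],"spin":-0.6},
    {"translation":[0,0,0],"spin":0},
  ],
)

```text
time: 7.0
tool_pos: [0.593, -0.0461, 0.2442]
tcp_rot: [-2.404, -2.017, 0.006]
wrist_force: [-1.5, -0.0, 0.1]
width: 0.004
```

Run:
```python
from m import *
from go import *
need([.598,-.046,.24])
c=bot.get_calibration("wrist");w=bot.read_camera("wrist");np.save("c4.npy",c,allow_pickle=True)
cv2.imwrite("pics/w4.png",w)
print("ring pred",proj("wrist",[.5977,-.0498,.176],c))
```

```text
t 7.0 tcp [ 0.593  -0.0461  0.2442] yaw 1.396 z [-0.005  0.001 -1.   ] w 0.004 F [-1.5 -0.   0.1] q [-0.12  0.11  1.76 -0.    1.28  0.06]
need tool [0.0009 0.0049 0.0042]
ring pred [290.10949839 226.67410207]
```

View pics/w4.png

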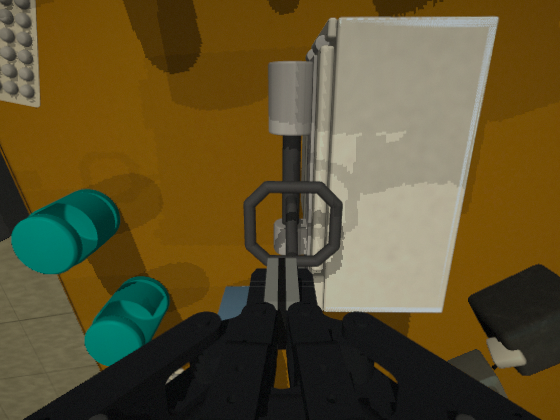

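The ring's outer box is x 244–341, y 181–268, centre (292.5,224.5), so about 2 px from the prediction. It is square with the tool.

Run:
```python
from m import *
from go import *
c=np.load("c4.npy",allow_pickle=True).item()
a=onz("wrist",(292.5,224.5),.176,c);print(a)
for q in[(244,224),(341,224),(292,181),(292,268)]:print(onz("wrist",q,.176,c))
yaw=-.17;ex=np.array([np.cos(yaw),np.sin(yaw)]);ey=np.array([-ex[1],ex[0]]);C=np.array([.67765,-.0425])
print("local",(a[:2]-C)@ex,(a[:2]-C)@ey)
T=a[:2]+.006*ey; need([*T,.153])
```

```text
[ 0.59956217 -0.04850648  0.176     ]
[ 0.56723117 -0.04245977  0.176     ]
[ 0.63194785 -0.05381085  0.176     ]
[ 0.60424483 -0.01840612  0.176     ]
[ 0.59372825 -0.0813617   0.176     ]
local -0.07594598846829463 -0.019130976260929224
t 7.05 tcp [ 0.5933 -0.0461  0.2446] yaw 1.395 z [-0.005  0.001 -1.   ] w -0.001 F [0.1 0.1 0.3] q [-0.12  0.11  1.76 -0.    1.28  0.06]
need tool [0.0048 0.007  0.0916]
```

Request:
play_rows(
  series=[
    {"translation":[0.007,0.007,0.02],"spin":0},
    {"translation":[0,0,0.025],"spin":0},
    {"translation":[0,0,0.025],"spin":0},
    {"translation":[0,0,0.02],"spin":0},
    {"translation":[0,0,0.002],"spin":0},
  ],
)

```text
time: 7.55
tool_pos: [0.5993, -0.0402, 0.1504]
tcp_rot: [-2.403, -2.014, 0.009]
wrist_force: [-0.3, -0.4, -0.1]
width: -0.001
```

Request:
play_rows(
  series=[
    {"translation":[0,0,0],"spin":0},
    {"translation":[0,0,0],"spin":0},
  ],
  jaw=-0.8,
)

```text
time: 7.75
tool_pos: [0.6035, -0.0407, 0.1563]
tcp_rot: [2.407, 2.018, 0.002]
wrist_force: [0.4, -0.3, 0.6]
width: 0.101
```

Run:
```python
from go import *
st()
w=bot.read_camera("wrist");t=bot.read_camera("top")
o=np.zeros((420,790,3),np.uint8);o[:,:560]=w; o[:230,560:]=cv2.resize(t[140:220,200:280],(230,230)); cv2.imwrite("pics/w5.png",o)
```

```text
t 7.75 tcp [ 0.6035 -0.0407  0.1563] yaw 1.395 z [ 0.001 -0.    -1.   ] w 0.101 F [ 0.4 -0.3  0.6] q [-0.11  0.19  1.84 -0.    1.11  0.07]
```

View pics/w5.png

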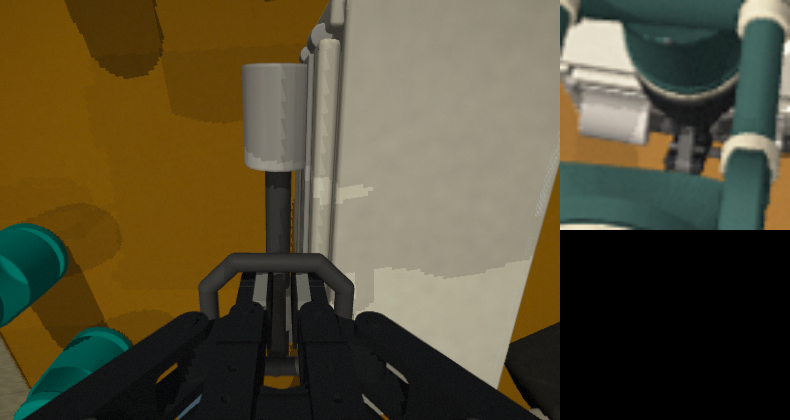

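Request:
play_rows(
  series=[
    {"translation":[0.003,0,0],"spin":0},
    {"translation":[0.002,0,0],"spin":0},
    {"translation":[0.001,0,0],"spin":0},
  ],
)

```text
time: 8.15
tool_pos: [0.604, -0.0376, 0.1567]
tcp_rot: [2.403, 2.017, -0.005]
wrist_force: [-2.8, -11.9, 4.1]
width: 0.103
```

Request:
play_rows(
  series=[
    {"translation":[0.001,0,0],"spin":0},
    {"translation":[0,0,0],"spin":0},
  ],
)

```text
time: 8.35
tool_pos: [0.6039, -0.0376, 0.1567]
tcp_rot: [2.403, 2.016, -0.007]
wrist_force: [-4.2, -12.1, 2.9]
width: 0.097
```

Request:
play_rows(
  series=[
    {"translation":[0.002,0,0],"spin":0},
    {"translation":[0,-0.01,0.002],"spin":0},
    {"translation":[0,-0.01,0.002],"spin":0},
    {"translation":[0,-0.01,0.002],"spin":0},
  ],
)

```text
time: 8.75
tool_pos: [0.5793, -0.0317, 0.153]
tcp_rot: [2.396, 2.01, 0.005]
wrist_force: [8.6, -16.1, -2.7]
width: 0.099
```

Request:
play_rows(
  series=[
    {"translation":[0,0.01,-0.002],"spin":0},
    {"translation":[0,0.01,-0.002],"spin":0},
    {"translation":[0,0.01,-0.002],"spin":0},
    {"translation":[0,0.01,0],"spin":0},
  ],
)

```text
time: 9.15
tool_pos: [0.6091, -0.0369, 0.153]
tcp_rot: [-2.404, -2.017, 0.02]
wrist_force: [-10.7, -10.9, -5.6]
width: 0.1
```

Request:
play_rows(
  series=[
    {"translation":[0.001,-0.012,0.002],"spin":0},
    {"translation":[0.001,-0.012,0.002],"spin":0},
    {"translation":[0.001,-0.012,0.002],"spin":0},
    {"translation":[0,-0.012,0.002],"spin":0},
  ],
)

```text
time: 9.55
tool_pos: [0.5731, -0.0282, 0.1498]
tcp_rot: [2.393, 2.008, 0.006]
wrist_force: [10.6, -17.0, -6.9]
width: 0.102
```

Request:
play_rows(
  series=[
    {"translation":[0.001,0.012,-0.002],"spin":0},
    {"translation":[0.001,0.012,-0.002],"spin":0},
    {"translation":[0.001,0.012,-0.002],"spin":0},
    {"translation":[0,0.012,-0.002],"spin":0},
  ],
)

```text
time: 9.95
tool_pos: [0.6092, -0.0329, 0.1525]
tcp_rot: [-2.404, -2.018, 0.026]
wrist_force: [-11.5, -15.4, -7.9]
width: 0.102
```

Run:
```python
from go import *
p,R=st();yaw=-.17;ex=np.array([np.cos(yaw),np.sin(yaw)]);ey=np.array([-ex[1],ex[0]]);C=np.array([.67765,-.0425])
print((p[:2]-C)@ex,(p[:2]-C)@ey)
```

```text
t 9.95 tcp [ 0.6092 -0.0329  0.1525] yaw 1.396 z [-0.014 -0.008 -1.   ] w 0.102 F [-11.5 -15.4  -7.9] q [-0.09  0.21  1.82 -0.01  1.13  0.09]
-0.06913227432745167 -0.0021069519413407373
```

Request:
play_rows(
  series=[
    {"translation":[0.001,-0.012,0.002],"spin":0},
    {"translation":[0.001,-0.012,0.002],"spin":0},
    {"translation":[0.001,-0.012,0.002],"spin":0},
    {"translation":[0,-0.012,0.002],"spin":0},
  ],
)

```text
time: 10.35
tool_pos: [0.5732, -0.023, 0.1497]
tcp_rot: [2.394, 2.009, 0.003]
wrist_force: [13.8, -22.4, -10.1]
width: 0.099
```

Request:
play_rows(
  series=[
    {"translation":[0.001,0.012,-0.002],"spin":0},
    {"translation":[0.001,0.012,-0.002],"spin":0},
    {"translation":[0.001,0.012,-0.002],"spin":0},
    {"translation":[0,0.013,-0.002],"spin":0},
  ],
)

```text
time: 10.75
tool_pos: [0.611, -0.0274, 0.1525]
tcp_rot: [-2.404, -2.018, 0.027]
wrist_force: [-12.3, -16.1, -8.4]
width: 0.097
```

Request:
play_rows(
  series=[
    {"translation":[0.001,-0.012,0.002],"spin":0},
    {"translation":[0.001,-0.012,0.002],"spin":0},
    {"translation":[0,-0.012,0.002],"spin":0},
    {"translation":[0,-0.013,0.002],"spin":0},
  ],
)

```text
time: 11.15
tool_pos: [0.5741, -0.0171, 0.1497]
tcp_rot: [2.395, 2.009, 0.004]
wrist_force: [12.8, -18.8, -9.3]
width: 0.098
```

Request:
play_rows(
  series=[
    {"translation":[0.001,0.012,-0.002],"spin":0},
    {"translation":[0.001,0.012,-0.002],"spin":0},
    {"translation":[0,0.012,-0.002],"spin":0},
    {"translation":[0,0.013,-0.002],"spin":0},
  ],
)

```text
time: 11.55
tool_pos: [0.6114, -0.0218, 0.152]
tcp_rot: [-2.403, -2.016, 0.025]
wrist_force: [-14.6, -11.1, -8.8]
width: 0.098
```

Request:
play_rows(
  series=[
    {"translation":[0.002,-0.012,0.002],"spin":0},
    {"translation":[0.001,-0.012,0.002],"spin":0},
    {"translation":[0,-0.012,0.002],"spin":0},
    {"translation":[0,-0.013,0.002],"spin":0},
  ],
)

```text
time: 11.95
tool_pos: [0.5715, -0.006, 0.1481]
tcp_rot: [2.406, 2.016, 0.006]
wrist_force: [9.2, 2.2, -0.4]
width: 0.1
```

Request:
play_rows(
  series=[
    {"translation":[0.002,0.012,-0.002],"spin":0},
    {"translation":[0.001,0.012,-0.002],"spin":0},
    {"translation":[0,0.012,-0.002],"spin":0},
    {"translation":[0,0.013,-0.002],"spin":0},
  ],
)

```text
time: 12.35
tool_pos: [0.6107, -0.0185, 0.1488]
tcp_rot: [-2.401, -2.019, 0.038]
wrist_force: [-13.8, -18.7, -9.8]
width: 0.102
```

Request:
play_rows(
  series=[
    {"translation":[0.002,-0.012,0.002],"spin":0},
    {"translation":[0.001,-0.012,0.002],"spin":0},
    {"translation":[0,-0.012,0.002],"spin":0},
    {"translation":[0,-0.013,0.002],"spin":0},
  ],
)

```text
time: 12.75
tool_pos: [0.5721, -0.0001, 0.1474]
tcp_rot: [2.407, 2.018, 0.003]
wrist_force: [8.4, 1.2, -0.9]
width: 0.101
```

Request:
play_rows(
  series=[
    {"translation":[0.002,0.012,-0.002],"spin":0},
    {"translation":[0.001,0.012,-0.002],"spin":0},
    {"translation":[0,0.012,-0.002],"spin":0},
    {"translation":[0,0.013,-0.002],"spin":0},
  ],
)

```text
time: 13.15
tool_pos: [0.6117, -0.0144, 0.1493]
tcp_rot: [-2.402, -2.02, 0.042]
wrist_force: [-13.8, -22.4, -8.9]
width: 0.099
```

Run:
```python
from go import *
st()
w=bot.read_camera("wrist");t=bot.read_camera("scene")
o=np.zeros((420,800,3),np.uint8);o[:,:560]=w; o[:240,560:]=cv2.resize(t[150:250,170:270],(240,240)); cv2.imwrite("pics/w6.png",o)
```

```text
t 13.15 tcp [ 0.6117 -0.0144  0.1493] yaw 1.399 z [-0.022 -0.015 -1.   ] w 0.099 F [-13.8 -22.4  -8.9] q [-0.06  0.22  1.81 -0.02  1.13  0.12]
```

View pics/w6.png

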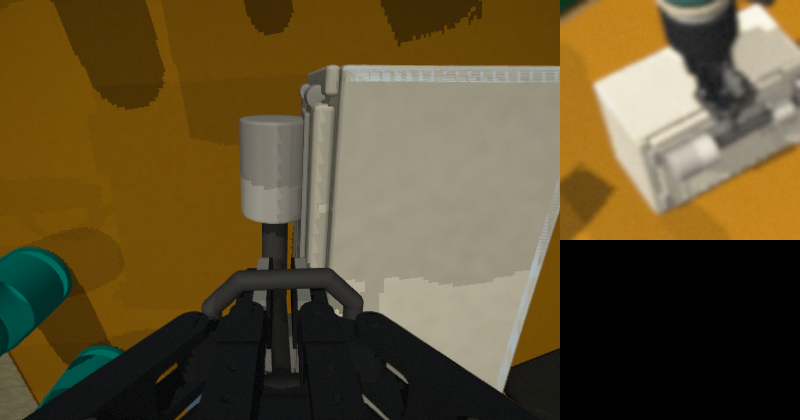

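Fingers are still inside the ring. The gap from ring to barrel shrank from about 87 px to 48 px, so roughly 20 mm is drawn. The loss of y force on the last two pulls outward says the bolt has cleared the staple. I'll give one more cycle for margin, pulling outward only gently.

Request:
play_rows(
  series=[
    {"translation":[0,-0.012,0.001],"spin":0},
    {"translation":[0,-0.012,0.002],"spin":0},
    {"translation":[0.002,0.012,-0.002],"spin":0},
    {"translation":[0.001,0.012,-0.001],"spin":0},
    {"translation":[0,0.005,0],"spin":0},
  ],
)

```text
time: 13.75
tool_pos: [0.6193, -0.0129, 0.1502]
tcp_rot: [2.404, 2.022, -0.037]
wrist_force: [-13.6, -27.2, -9.1]
width: 0.101
```

Request:
play_rows(
  series=[
    {"translation":[-0.004,-0.008,0],"spin":0},
    {"translation":[-0.004,-0.008,0],"spin":0},
    {"translation":[0,-0.005,0.003],"spin":0},
    {"translation":[0,0,0.003],"spin":0},
    {"translation":[0,0,0],"spin":0},
  ],
  jaw=-1,
)

```text
time: 14.25
tool_pos: [0.604, -0.0075, 0.1495]
tcp_rot: [2.406, 2.02, 0.001]
wrist_force: [0.5, -0.1, -0.2]
width: 0.001
```

Request:
play_rows(
  series=[
    {"translation":[0.0023,-0.0082,0],"spin":1},
    {"translation":[0.0023,-0.0082,0],"spin":1},
    {"translation":[0.0023,-0.0082,0],"spin":1},
  ],
)

```text
time: 14.55
tool_pos: [0.5829, 0.0056, 0.1502]
tcp_rot: [2.651, 1.683, 0.005]
wrist_force: [2.0, -0.1, 1.3]
width: -0.001
```

Run:
```python
from go import *
st()
w=bot.read_camera("wrist");cv2.imwrite("pics/w7.png",w)
```

```text
t 14.55 tcp [0.5829 0.0056 0.1502] yaw 1.131 z [ 0.003  0.    -1.   ] w -0.001 F [ 2.  -0.1  1.3] q [-0.03  0.15  1.89  0.    1.09  0.41]
```

View pics/w7.png

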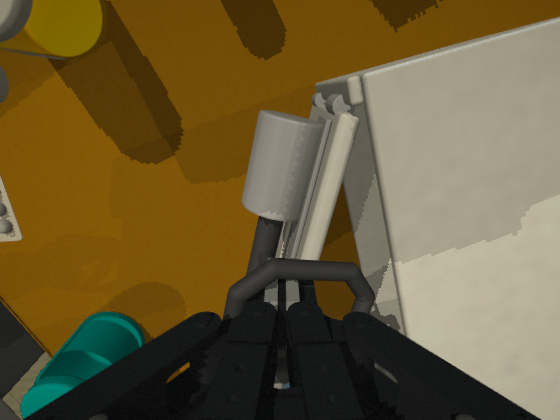

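The door is coming: its edge is angled about 25° off the locker front, with the ring at (300,290) around the fingers. I'll carry on along the arc.

Request:
play_rows(
  series=[
    {"translation":[0.0023,-0.0085,0],"spin":1},
    {"translation":[0.0023,-0.0085,0],"spin":1},
    {"translation":[0.0023,-0.0085,0],"spin":1},
    {"translation":[0.0023,-0.0085,0],"spin":1},
  ],
)

```text
time: 15.0
tool_pos: [0.5592, 0.0313, 0.1501]
tcp_rot: [2.902, 1.199, 0.004]
wrist_force: [1.4, -0.2, 0.2]
width: 0.001
```

Request:
play_rows(
  series=[
    {"translation":[0.0023,-0.0085,0],"spin":1},
    {"translation":[0.0023,-0.0085,0],"spin":1},
    {"translation":[0.0023,-0.0085,0],"spin":1},
    {"translation":[0.0023,-0.0085,0],"spin":1},
  ],
)

```text
time: 15.4
tool_pos: [0.5497, 0.0638, 0.1517]
tcp_rot: [3.065, 0.677, 0.018]
wrist_force: [11.4, -1.1, -2.1]
width: -0.003
```

Request:
play_rows(
  series=[
    {"translation":[0.0023,-0.0085,0],"spin":1},
    {"translation":[0.0023,-0.0085,0],"spin":1},
    {"translation":[0.0023,-0.0085,0],"spin":1},
    {"translation":[0.0023,-0.0085,0],"spin":1},
    {"translation":[0.0023,-0.0085,0],"spin":1},
  ],
)

```text
time: 15.9
tool_pos: [0.5519, 0.1059, 0.1523]
tcp_rot: [3.139, -0.001, 0.024]
wrist_force: [13.9, -7.7, -2.5]
width: 0.001
```

Run:
```python
from go import *
st()
w=bot.read_camera("wrist");cv2.imwrite("pics/w8.png",w)
```

```text
t 15.9 tcp [0.5519 0.1059 0.1523] yaw -0.001 z [ 0.015 -0.003 -1.   ] w 0.001 F [13.9 -7.7 -2.5] q [ 0.15  0.11  1.94 -0.01  1.08  1.72]
```

View pics/w8.png

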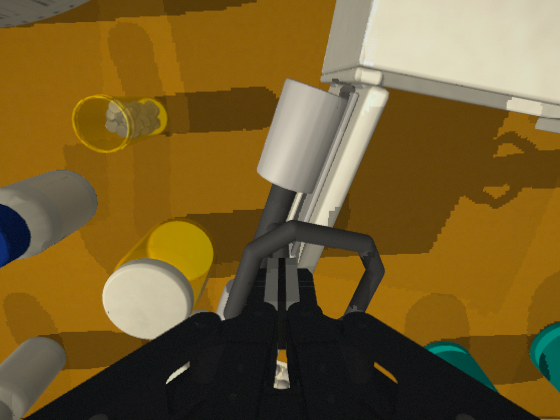

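Run:
```python
from go import *
c=bot.get_calibration("wrist")
P=[onz("wrist",u,.15,c)[:2] for u in [(388,95),(306,272),(372,68),(559,103)]]
print(P); d=P[1]-P[0];l=P[3]-P[2]
a=np.arctan2(d[1],d[0]);b=np.arctan2(l[1],l[0]);print((b-a)%(2*np.pi), "front yaw",b+np.pi/2)
```

```text
[array([0.63396839, 0.06378486]), array([0.55175721, 0.09614662]), array([0.64432058, 0.07121727]), array([ 0.63007904, -0.00668108])]
1.7649843498242719 front yaw -0.1808252121018088
```

The door measures about 1.76 rad open, against its stop. The locker corner is within about 2 mm of its first place. I'll unload and lift out.

Request:
play_rows(
  series=[
    {"translation":[0.005,0.004,0],"spin":0},
    {"translation":[0,0,0],"spin":0},
  ],
)

```text
time: 16.15
tool_pos: [0.5562, 0.1031, 0.1543]
tcp_rot: [-3.141, -0.004, -0.021]
wrist_force: [5.3, -2.9, 9.7]
width: 0.006
```

Request:
play_rows(
  series=[
    {"translation":[0.003,0.002,0],"spin":0},
    {"translation":[0,0,0],"spin":0},
  ],
)

```text
time: 16.35
tool_pos: [0.5574, 0.1015, 0.1533]
tcp_rot: [-3.141, -0.003, -0.015]
wrist_force: [3.2, -1.1, 9.3]
width: -0.002
```

Request:
play_rows(
  series=[
    {"translation":[0.001,0,-0.01],"spin":0},
    {"translation":[0,0,-0.02],"spin":0},
  ],
)

```text
time: 16.55
tool_pos: [0.5526, 0.1011, 0.1785]
tcp_rot: [3.141, 0.002, -0.006]
wrist_force: [-0.2, -0.1, -0.5]
width: -0.002
```

Request:
play_rows(
  series=[
    {"translation":[0,0,-0.04],"spin":0},
    {"translation":[0,0,-0.05],"spin":0},
    {"translation":[0,0,-0.05],"spin":0},
    {"translation":[0,0,0],"spin":0},
  ],
)

```text
time: 16.95
tool_pos: [0.5576, 0.1019, 0.3294]
tcp_rot: [-3.139, -0.002, -0.024]
wrist_force: [-0.4, 0.3, 0.9]
width: -0.0
```

Request:
play_rows(
  series=[
    {"translation":[-0.03,0.04,0],"spin":0},
    {"translation":[-0.03,0.04,0],"spin":0},
    {"translation":[-0.03,0.04,0],"spin":0},
    {"translation":[-0.03,0.04,0],"spin":0},
    {"translation":[0,0.04,0],"spin":0},
  ],
)

```text
time: 17.45
tool_pos: [0.4304, -0.0994, 0.3193]
tcp_rot: [-3.141, -0.003, 0.001]
wrist_force: [0.9, -0.8, 0.4]
width: -0.004
```

Request:
play_rows(
  series=[
    {"translation":[0,0.05,0],"spin":0},
    {"translation":[0,0.05,0],"spin":0},
    {"translation":[0,0.05,0],"spin":0},
    {"translation":[0,0.04,0],"spin":0},
    {"translation":[0,0,0],"spin":0},
  ],
)

```text
time: 17.95
tool_pos: [0.4329, -0.293, 0.3185]
tcp_rot: [3.141, -0.006, -0.002]
wrist_force: [0.5, 0.4, -0.1]
width: -0.003
```

Run:
```python
from go import *
st()
t=bot.read_camera("top");cv2.imwrite("pics/top3.png",t)
s=bot.read_camera("scene")
a=cv2.resize(t[100:300,120:400],None,fx=2,fy=2);o=np.zeros((400,800,3),np.uint8);o[:,:560]=a;o[:240,560:]=cv2.resize(s[150:300,150:300],(240,240));cv2.imwrite("pics/end.png",o)
```

```text
t 17.95 tcp [ 0.4329 -0.293   0.3185] yaw -0.004 z [-0.001 -0.001 -1.   ] w -0.003 F [ 0.5  0.4 -0.1] q [-0.64 -0.07  1.81 -0.    1.4   0.93]
```

View pics/end.png

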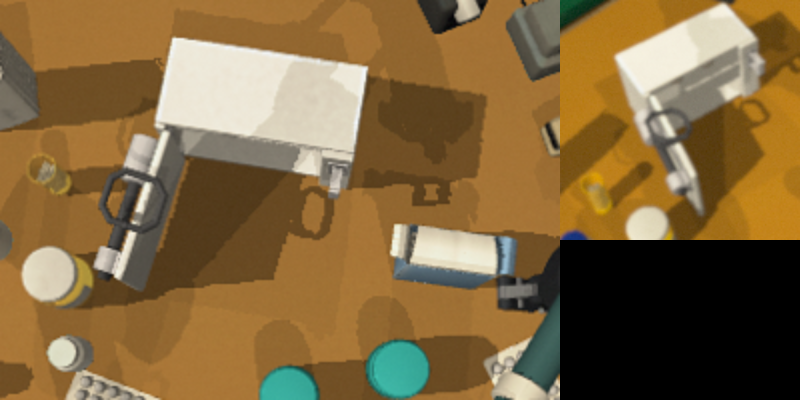

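The door stands wide open with the bolt drawn. The jar is upright beside the door end without touching it, at crop (55,275). The locker corners, at top pixels (207.5,119) and (303,134), carton corner (317.5,213) and vial are all where they were to within about 1 px. The gripper is free.

```bash
python3 -c "
from workcell import bot
print(bot.finish_job())"
```

```text
the job is handed in; nothing more can be done
None
```

I moved the jar clear, worked the seized bolt free by its ring and swung the door open to its stop; the job is handed in at about 18 s of the 51 s. No verdict was reported.

- **Jar:** lifted and set down upright at about (0.49, 0.20). In the last picture it stands upright beside the open door's end. I saw no contact, though it is closer to the bolt than I planned because the door went right to its stop.
- **Bolt:** swung to and fro with the fingers inside the ring while pulling, mostly with 11 to 22 N and once up to 27 N along the locker. I estimate it is drawn roughly 20 mm or a little more, from the finger travel and the picture. I had no direct reading of the joint.
- **Door:** measured at about 1.76 rad from the wrist picture, slightly past the stated stop of 1.75, so it is at its stop.
- **Locker, carton and vial:** in the last top picture the locker's back corners and a carton corner are within about 1 pixel (roughly 2 mm) of their first place. The vial looks unmoved and upright.
- **Gripper:** clear of everything at 0.32 m height, with the wrist force near zero.

No check failed.

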